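# Unstack the plaster moulds into their drying trays

### The arm

A 7-joint arm with a two-finger parallel gripper is mounted at the origin on the work surface. World frame = base frame: x ahead of the robot, y to its left, z up, the work surface at z = 0. Lengths are in m, angles in rad, forces in N, time in s.
With the tool pointing down it reaches from about 0.425 to 0.925 m from the base axis. Payload 6.8 kg.
Tool frame: the origin (TCP) lies between the finger pads; the fingertips stand 17 mm ahead of it and the grasp point (between the pads) lies 2 mm behind it; z points along the fingers, y is the direction in which the jaws open and shut (so a half turn about z gives the same grasp; the last joint's range is limited). The gripper opens to 85 mm and grips with 20 to 120 N. Pads are 22 mm wide; open, the fingers measure 114 mm over their backs; the gripper's body (76 mm by 85 mm) begins 54 mm behind the grasp point. The pads swing forward as they close: fully open they stand 13 mm farther back than shut.
Start: joints at [1.096, 0.477, 0.022, 1.555, -0.011, 1.109, -0.083], TCP at [0.242, -0.63, 0.248] pointing down, gripper open.
Joint ranges: [-2.96, 2.96], [-0.34, 2.1], [-1.41, 1.46], [0.24, 2.44], [-1.37, 4.51], [0.17, 1.92], [-2.96, 2.96]. Speed limits (rad/s): [2.39, 2.39, 3.14, 3.14, 3.14, 3.14, 3.14].

### API

Orientations are given as a unit quaternion [w, x, y, z].
In Python, from station import bot gives the robot as it stands. The module is installed in compiled form; this text tells all that it offers.
- The arm moves only by the tool carry_out, never from a script. Its argument "moves" is a list of rows, each a list of 3 entries, a list of its own where there are three numbers: the turn, a rotation vector about the tool's x, y, z in degrees, then the shift along the tool's x, y, z in cm, then the finger opening in cm, from 0 to 8.54. A call has 1 to 5 rows; each row is the pose to reach, as a shift and turn from the pose commanded when the call began, along the tool's axes at that moment; what a row does not reach only later rows make up. A row lasts 1/8 s, in which the tool goes at most 62.5 mm and 10.7 degrees, less where a joint would pass 70% of its speed; a pose out of reach is approached as far as the arm can. A call with a gripper value outside its range is refused whole. The fingers move at their own pace and stop on an object; "newtons" is the grip in N (left out, the last holds). Time passes only in rows, so rows that repeat a pose let the fingers close. It gives the time, the measured TCP pose, the force and the opening at its end, in the units of the state.
- bot.get_obs(): the state, without advancing time (a new reading comes with each control period).
- bot.read_camera(name): name is "scene" or "side" or "wrist"; returns the picture (420x560x3 uint8, red, green, blue); there is no depth.
- bot.camera_info(name): a dict with "vertical_fov" (degrees; the focal length in pixels is half the picture's height over the tangent of half this angle, whatever the lens; pixels are square), "cx", "cy" (the principal point, pixels), "position" and "attitude" of the camera in the world. Camera axes: x right, y up, looking along -z (the intrinsics and any distortion apply to the point x, -y, -z); pixel columns grow to the right and rows downward; lengths in m; the calibration is good to about 2 mm. A picture is of the moment at which its call begins: read the wrist's pose just before it. camera_info takes no time and is no camera call; for the wrist camera it gives the pose at the moment of the call.
- bot.hand_in(): hands the job in, once; it reports no verdict.
Trained networks look in the newest picture that a camera, given by its name, has taken for a name from the list of things; names that differ only in an ending like _2 or _b are one class to them, and where a whole thing is asked for, a point or a joint stands for the part that bears it (a point fixed in the world has none). Each returns a list of dicts, best first, with "score" (0 to 1); they miss things now and then, are a little off and sometimes report something else, mostly with a low value. They report only what shows in the picture. A call takes as long as a camera call. They do not tell look-alikes from the thing itself.
- bot.silhouettes(label, camera): "region" (420x560 bool, what is visible of it) and "location" ([column, row] in pixels, amid what is visible of it).
The state is a dict: "t": time; "q": joint angles; "joint_vel": joint speeds; "joint_torque": joint torques, N m; "eef_pos": TCP position; "tool_rot": TCP orientation; "contact_force": force on the tool from outside, world axes, zero at the start; "torque": the same for the moment, N m; "gripper_width": opening from 0.0 (shut) to 1.0 (fully open).
Only numpy, scipy, OpenCV 4.12 (cv2) and the standard library are available. Lean on these libraries where they do the work, as an engineer would, in place of code of your own. Each camera call takes 0.05 s, during which the arm holds its last target. There are 200 camera calls.

### The job

Take the two stacks of plaster moulds apart and set each mould upright and flat on the floor of the drying tray made for its own shape and size: oblong, square, big round and small round. Plaster chips, so set the moulds down rather than dropping them, and leave the steel flask and the cup of tools standing where they are.

Things in the scene. Friction and masses are not known exactly. Their poses are not given: they have to be found in the camera images.
- oblong_mould: White plaster block mould, 62 mm (its x) by 96 mm (its y) by 40 mm high, about 0.26 kg, vertical sides, a thin grey parting line and a small dark pouring hole near each end. At the start it stands flat on the table as the bottom of one stack of two. Origin: centre of its underside, z up.
- big_round_mould: White plaster cylinder, 66 mm diameter, 40 mm high, about 0.15 kg, one thin grey line round it. At the start it stands on the table as the bottom of the other stack of two. Origin: centre of its underside, z up.
- square_mould: White plaster block mould, 46 by 46 mm (along its x and y), 36 mm high, about 0.085 kg, with a dark round pouring hole in the middle of its top. At the start it lies roughly centred on top of the oblong or the big round mould (either one). Origin: centre of its underside, z up.
- small_round_mould: White plaster cylinder, 44 mm diameter, 36 mm high, about 0.06 kg, with a dark round pouring hole in the middle of its top. At the start it lies roughly centred on top of the other bottom mould. Origin: centre of its underside, z up.
- oblong_tray: Low plywood drying tray, rectangular with a lath rim, fixed to the table. Origin: centre of its underside, on the table; z up. Floor 6 mm thick (top of floor at z = 6 mm), rim top at z = 14 mm. Inside the rim 80 mm (its x) by 114 mm (its y); rim 9 mm thick.
- big_round_tray: Low plywood drying tray, a 100 mm square plywood floor with a round wooden rim, fixed to the table. Origin: centre of its underside, on the table; z up. Floor 6 mm thick (top of floor at z = 6 mm), rim top at z = 14 mm. Inside of the rim 84 mm in diameter; rim 6 mm thick.
- square_tray: Low plywood drying tray, square with a lath rim, fixed to the table. Origin: centre of its underside, on the table; z up. Floor 6 mm thick (top of floor at z = 6 mm), rim top at z = 14 mm. Inside the rim 64 by 64 mm (along its x and y); rim 9 mm thick.
- small_round_tray: Low plywood drying tray, a 78 mm square plywood floor with a round wooden rim, fixed to the table. Origin: centre of its underside, on the table; z up. Floor 6 mm thick (top of floor at z = 6 mm), rim top at z = 14 mm. Inside of the rim 62 mm in diameter; rim 6 mm thick.
- flask: Bystander: loose steel drinking flask standing among the things, 62 mm diameter, 185 mm tall, 0.45 kg. Origin: centre of its underside.
- tool_cup: Bystander: loose white plastic cup holding three modelling tools, 64 mm diameter, cup 85 mm tall, tools up to 160 mm, 0.3 kg. Origin: centre of its underside.
Not all that is in view belongs to the job. What is shaped like the big_round_mould but orange or yellow is not meant. What is shaped like the oblong_mould but pink is not meant.

How it is judged:
At the end, for the whole second after the job is handed in: Each of the four moulds rests upright (within 0.06 rad) on the floor of its own tray, its underside 3 to 9 mm above the tray's underside, within 14 mm of the tray's centre (any place inside the rim is near enough), and at rest (under 0.01 m/s) (horizontal distance between oblong_mould and oblong_tray below 0.014 m and z of oblong_mould in the frame of oblong_tray between 0.003 and 0.009 m and angle between each of oblong_mould, big_round_mould, square_mould, small_round_mould's own z axis and vertical below 0.06 rad and linear speed of each of oblong_mould, big_round_mould, square_mould, small_round_mould below 0.01 m/s and horizontal distance between big_round_mould and big_round_tray below 0.014 m and z of big_round_mould in the frame of big_round_tray between 0.003 and 0.009 m and horizontal distance between square_mould and square_tray below 0.014 m and z of square_mould in the frame of square_tray between 0.003 and 0.009 m and horizontal distance between small_round_mould and small_round_tray below 0.014 m and z of small_round_mould in the frame of small_round_tray between 0.003 and 0.009 m); the robot touches nothing.
It fails at once if a mould falls freely (faster than 0.7 m/s, touching nothing): dropped from more than 25 mm ((contact force between oblong_mould and anything else below 0.02 N and linear speed of oblong_mould above 0.7 m/s) or (contact force between big_round_mould and anything else below 0.02 N and linear speed of big_round_mould above 0.7 m/s) or (contact force between square_mould and anything else below 0.02 N and linear speed of square_mould above 0.7 m/s) or (contact force between small_round_mould and anything else below 0.02 N and linear speed of small_round_mould above 0.7 m/s)).
It fails at once if the steel flask is knocked over or moved more than 30 mm (angle between flask's own z axis and vertical above 0.4 rad or distance of flask from where it was at the start of the episode above 0.03 m).
It fails at once if the cup of tools is knocked over or moved more than 30 mm (angle between tool_cup's own z axis and vertical above 0.4 rad or distance of tool_cup from where it was at the start of the episode above 0.03 m).
It also fails if it takes over 120 s, if anything falls off the work surface, if the arm or the gripper's body presses on something with over 40 N, if the wrist force passes 120 N, or if a joint passes its speed limit or range.

## Working session

There is one attempt and no reset: what is moved stays moved. The work goes in short steps, Python scripts to look and compute and a tool call to move; the robot and the scene stay as the last step left them, time stands still between calls to the robot, and variables do not carry over. Pictures are saved under pics/ and viewed, about 12 in all and at most 16, crops included, and the job is handed in when it is done.

Besides the shell and the picture viewer there is one more tool, called by a JSON object that holds its "method" and its "body". carry_out: Moves the arm, as the interface text tells. Its arguments: {"type":"object","properties":{"moves":{"type":"array"},"newtons":{"type":"number"}},"required":["moves"]}

```bash
mkdir -p pics; cat > h.py <<'E'
import numpy as np, cv2
from station import bot
from scipy.spatial.transform import Rotation as R
def rot(q): return R.from_quat([q[1],q[2],q[3],q[0]]).as_matrix()
def save(n,im,f): cv2.imwrite(f'pics/{f}.png',im[:,:,::-1])
E
python3 - <<'E'
from h import *
o=bot.get_obs();print({k:np.round(v,3) for k,v in o.items()})
ims=[]
for c in ['scene','side','wrist']:
    i=bot.camera_info(c);print(c,i)
    im=bot.read_camera(c);save(c,im,c+'0');np.save(c+'.npy',im)
    if c!='wrist':
        for n in 'oblong_mould big_round_mould square_mould small_round_mould oblong_tray big_round_tray square_tray small_round_tray flask tool_cup'.split():
            for d in bot.silhouettes(n,c): print(n,round(d['score'],2),np.round(d['location']),d['region'].sum())
E
```

```text
{'t': np.float64(0.0), 'q': array([ 1.096,  0.478,  0.022,  1.556, -0.012,  1.109, -0.083]), 'joint_vel': array([-0.002, -0.001,  0.   ,  0.001,  0.002,  0.   ,  0.001]), 'joint_torque': array([-1.0000e-03, -5.9645e+01,  1.6070e+00, -2.8120e+01,  1.2000e-02,
        9.0000e-03,  0.0000e+00]), 'eef_pos': array([ 0.242, -0.63 ,  0.247]), 'tool_rot': array([-0.001,  0.983,  0.182, -0.   ]), 'contact_force': array([ 0.378,  0.48 , -0.331]), 'torque': array([-0.021, -0.056, -0.011]), 'gripper_width': np.float64(0.999)}
scene {'vertical_fov': 56.22986841386725, 'cx': 277.6880020538504, 'cy': 207.5807907064036, 'position': array([ 1.06345342, -0.10396891,  0.90169979]), 'attitude': array([0.72884456, 0.24205793, 0.20411954, 0.60706571])}
oblong_mould 0.85 [375. 162.] 727
oblong_mould 0.55 [398. 260.] 773
big_round_mould 0.93 [333. 220.] 558
big_round_mould 0.75 [235. 287.] 694
big_round_mould 0.59 [274. 282.] 380
square_mould 0.68 [408. 249.] 474
small_round_mould 0.87 [276. 265.] 322
oblong_tray 0.85 [275. 216.] 1461
oblong_tray 0.46 [356. 243.] 1483
big_round_tray 0.89 [150. 300.] 1633
sq
[... 362 characters left out ...]
 0.79 [256. 338.] 1798
oblong_mould 0.6 [152. 266.] 869
big_round_mould 0.67 [243. 206.] 291
big_round_mould 0.57 [238. 255.] 607
big_round_mould 0.54 [269. 190.] 374
square_mould 0.65 [209. 303.] 1230
square_mould 0.59 [154. 250.] 533
small_round_mould 0.52 [244. 196.] 238
oblong_tray 0.76 [294. 236.] 1266
big_round_tray 0.77 [297. 171.] 320
square_tray 0.55 [208. 301.] 1218
small_round_tray 0.88 [338. 192.] 379
flask 0.67 [195. 210.] 1740
tool_cup 0.82 [310. 188.] 835
wrist {'vertical_fov': 67.72124005333545, 'cx': 277.87517329537684, 'cy': 212.2951786120361, 'position': array([ 0.31633876, -0.60192173,  0.37370576]), 'attitude': array([ 0.81395352, -0.12784663,  0.08778813, -0.55984655])}
```

View pics/scene0.png

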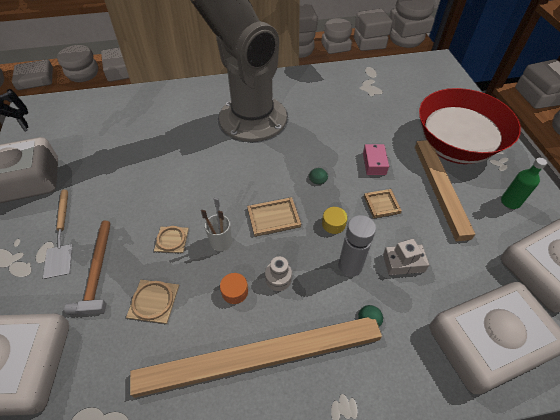

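View pics/side0.png

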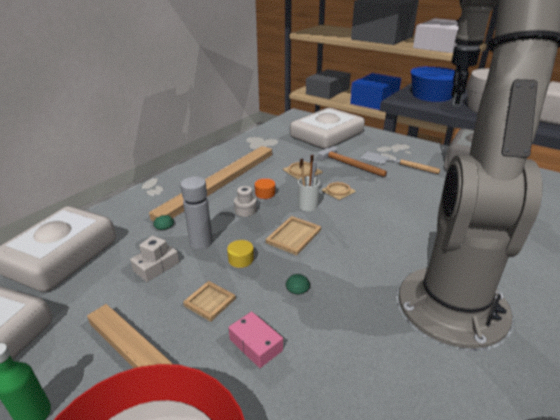

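Scene picture: 
- Square mould on oblong at (405,255), small round on big round at (278,272). 
- Trays: oblong (274,216), big round (153,300), square (382,203), small round (171,239). 
- Flask (356,245), cup (217,232). 
- Look-alikes: orange (234,288), yellow (335,220), pink (375,160). The networks' second "flask" on the oblong tray is wrong.

The side view agrees with this. Next I fit shapes to the masks.

```bash
cat >> h.py <<'E'
from scipy.optimize import minimize
def proj(P,ci,H=420):
    f=H/2/np.tan(np.radians(ci['vertical_fov'])/2)
    p=(np.asarray(P)-ci['position'])@rot(ci['attitude'])
    return np.c_[ci['cx']+f*p[:,0]/-p[:,2], ci['cy']-f*p[:,1]/-p[:,2]]
def ray(px,ci,z):
    f=210/np.tan(np.radians(ci['vertical_fov'])/2)
    d=rot(ci['attitude'])@np.array([(px[0]-ci['cx'])/f,-(px[1]-ci['cy'])/f,-1])
    return ci['position']+d*(z-ci['position'][2])/d[2]
def box(a,b,z0,z1): return np.array([[x*a/2,y*b/2,z] for x in(-1,1) for y in(-1,1) for z in(z0,z1)])
def cyl(d,z0,z1):
    t=np.linspace(0,2*np.pi,40); return np.array([[d/2*np.cos(s),d/2*np.sin(s),z] for s in t for z in(z0,z1)])
S={'oblong_mould':box(.062,.096,0,.04),'big_round_mould':cyl(.066,0,.04),'square_mould':box(.046,.046,0,.036),'small_round_mould':cyl(.044,0,.036),
 'oblong_tray':box(.098,.132,0,.014),'big_round_tray':np.r_[box(.1,.1,0,.006),cyl(.096,.006,.014)],'square_tray':box(.082,.082,0,.014),
 'small_round_tray':np.r_[box(.078,.078,0,.006),cyl(.074,.006,.014)],'flask':cyl(.062,0,.185),'tool_cup':cyl(.064,0,.085)}
def place(n,x,y,a,z=0):
    c,s=np.cos(a),np.sin(a); P=S[n]; return np.c_[x+c*P[:,0]-s*P[:,1],y+s*P[:,0]+c*P[:,1],P[:,2]+z]
def hull(P,ci): return cv2.convexHull(proj(P,ci).astype(np.float32))
def draw(parts,ci,sc=4):
    m=np.zeros((420*sc,560*sc),np.uint8)
    for P in parts: cv2.fillConvexPoly(m,np.round((hull(P,ci)+.5)*sc).astype(np.int32),255)
    return cv2.resize(m,(560,420),interpolation=cv2.INTER_AREA)/255.
def fit(n,views,x0,z=0,extra=[]):
    """views: [(ci,mask)]; returns x,y,yaw, mean IoU"""
    def c(v):
        s=0
        for ci,m in views:
            d=draw([place(n,v[0],v[1],v[2],z)]+extra,ci); s+=np.minimum(d,m).sum()/np.maximum(d,m).sum()
        return 1-s/len(views)
    best=None
    for a in (np.arange(0,np.pi,np.pi/6) if len(x0)==2 else [x0[2]]):
        v=np.r_[x0[:2],a]
        r=minimize(c,v,method='Nelder-Mead',options=dict(initial_simplex=v+np.array([[0,0,0],[.015,0,0],[0,.015,0],[0,0,.25]]),maxiter=150,xatol=1e-4,fatol=1e-4))
        if best is None or r.fun<best.fun: best=r
    return np.r_[best.x,1-best.fun]
def mask(n,cam,near,rad=25):
    b=[d for d in bot.silhouettes(n,cam) if np.hypot(*(np.array(d['location'])-near))<rad]
    return b[0]['region'] if b else None
E
cat > m1.py <<'E'
from h import *
px={'oblong_tray':(274,216),'big_round_tray':(153,300),'square_tray':(382,203),'small_round_tray':(171,239),'flask':(356,245),'tool_cup':(217,232),
'square_mould':(408,249),'small_round_mould':(278,266),'oblong_mould':(400,260),'big_round_mould':(277,280)}
ci={c:bot.camera_info(c) for c in('scene','side')}
for c in ci: bot.read_camera(c)
vis={c:np.load(c+'.npy')[:,:,::-1].copy() for c in ci}
res={}
for n,p in px.items():
    z=.04 if n in('square_mould','small_round_mould') else 0
    g=ray(p,ci['scene'],{'flask':.09,'tool_cup':.05}.get(n,z+.02 if 'mould' in n else .01))
    if n in('oblong_mould','big_round_mould'):
        t={'oblong_mould':'square_mould','big_round_mould':'small_round_mould'}[n]; g=res[t]
    V={}
    for c in ci:
        m=mask(n,c,proj([[g[0],g[1],z+.015]],ci[c])[0],30)
        if m is not None: V[c]=m.astype(float)
    ex=[]
    if n in('oblong_mould','big_round_mould'):
        ex=[place(t,*g[:3],z=.04)]
        for c in V: V[c]=np.maximum(V[c],draw(ex,ci[c]))
    if not V: print(n,'none',np.round(g,3)); continue
    r=fit(n,[(ci[c],V[c]) for c in V],g[:2],z,ex); res[n]=r
    print(n,list(V),np.round(r[:2],4),round(np.degrees(r[2]),1),round(r[3],3),[np.round(fit(n,[(ci[c],V[c])],r[:3],z,ex),4)[[0,1,3]] for c in V])
    for c in ci: cv2.polylines(vis[c],[np.round(hull(place(n,*r[:3],z),ci[c])).astype(int)],True,(0,0,255),1)
import pickle;pickle.dump(res,open('res.pkl','wb'))
cv2.imwrite('pics/fit1.png',cv2.resize(np.hstack([vis['scene'][130:330,110:450],vis['side'][130:330,120:400]]),None,fx=1.29,fy=1.29) )
E
python3 m1.py
```

```text
oblong_tray ['scene', 'side'] [ 0.4292 -0.0028] 3.8 0.927 [array([ 0.4273, -0.0048,  0.9263]), array([ 0.4312, -0.0015,  0.9588])]
big_round_tray ['scene', 'side'] [ 0.6206 -0.3342] -19.6 0.789 [array([ 0.62  , -0.3353,  0.9587]), array([ 0.6238, -0.3314,  0.6529])]
square_tray ['scene', 'side'] [0.4409 0.3121] 2.2 0.922 [array([0.4385, 0.31  , 0.923 ]), array([0.4417, 0.3126, 0.963 ])]
small_round_tray ['scene', 'side'] [ 0.4508 -0.2861] 76.2 0.911 [array([ 0.4498, -0.2883,  0.9526]), array([ 0.4518, -0.283 ,  0.9235])]
flask ['scene'] [0.6156 0.1629] 25.9 0.948 [array([0.6156, 0.1629, 0.9476])]
tool_cup ['side'] [ 0.4882 -0.1593] 3.0 0.772 [array([ 0.4879, -0.16  ,  0.7721])]
square_mould ['scene', 'side'] [0.63   0.2974] 6.3 0.863 [array([0.63  , 0.2974, 0.9393]), array([0.6315, 0.3012, 0.8182])]
small_round_mould ['scene', 'side'] [ 0.6172 -0.0222] 64.9 0.867 [array([ 0.6144, -0.0234,  0.8628]), array([ 0.6183, -0.0212,  0.9311])]
oblong_mould ['scene', 'side'] [0.635  0.3017] -5.6 0.932 [array([0.6313, 0.3011, 0.923 ]), array([0.6363, 0.3014, 0.9716])]
big_round_mould ['scene', 'side'] [ 0.6221 -0.0256] -2.0 0.928 [array([ 0.617 , -0.0255,  0.9482]), array([ 0.6229, -0.0248,  0.9518])]
```

View pics/fit1.png

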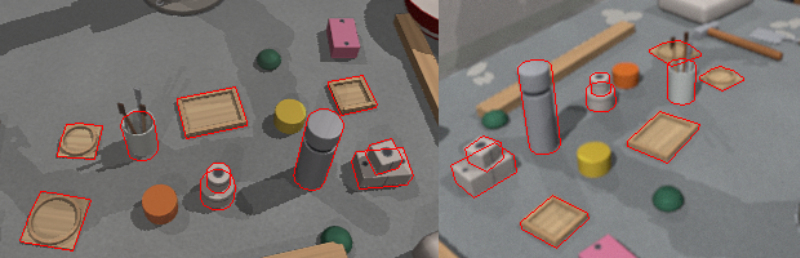

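The overlay agrees with the picture: all ten outlines sit on their things, to within a few mm. The choices are the two white stacks, not orange, yellow or pink. I start with the small round stack and take a wrist close-up before grasping.

```bash
cat >> h.py <<'E'
def to(x,y,z,yaw,base=None):
    """row (turn deg, shift cm) from present pose to a tool-down pose with tool x at yaw deg"""
    o=bot.get_obs(); T=rot(o['tool_rot']); a=np.radians(yaw)
    G=np.array([[np.cos(a),np.sin(a),0],[np.sin(a),-np.cos(a),0],[0,0,-1]])
    d=T.T@(np.array([x,y,z])-o['eef_pos'])*100
    print('t',round(float(o['t']),2),'tcp',np.round(o['eef_pos'],4),'yaw',round(np.degrees(np.arctan2(T[1,0],T[0,0])),2),'F',np.round(o['contact_force'],1),'w',round(float(o['gripper_width'])*8.54,2))
    print('turn',np.round(R.from_matrix(T.T@G).as_rotvec(degrees=True),2),'shift',np.round(d,2))
E
python3 - <<'E'
from h import *
o=bot.get_obs();T=rot(o['tool_rot']);i=bot.camera_info('wrist')
print('cam in tool',T.T@(i['position']-o['eef_pos']),'look',T.T@(-rot(i['attitude'])[:,2]))
to(.62,-.06,.25,90)
E
```

```text
cam in tool [ 0.07944197  0.00030453 -0.12538241] look [-3.06433450e-01 -1.03963935e-04  9.51892079e-01]
t 2.25 tcp [ 0.2421 -0.6301  0.2483] yaw 21.01 F [-0.3  0.2 -0.3] w 8.54
turn [  0.     0.   -68.99] shift [ 55.72 -39.67  -0.17]
```

{"method": "carry_out", "body": {"moves": [[[0,0,-35],[28.5,-21.5,0],8.5],[[0,0,-69],[57,-43,0],8.5],[[0,0,-69],[57,-43,0],8.5],[[0,0,-69],[57,-43,0],8.5],[[0,0,-69],[57,-43,0],8.5]]}}

```text
t: 2.88
eef_pos: [0.4084, -0.3633, 0.2487]
tool_rot: [0.0, 0.793, 0.609, 0.0]
contact_force: [1.4, -0.5, -1.1]
gripper_width: 0.996
```

```bash
python3 - <<'E'
from h import *
to(.62,-.024,.25,90)
E
```

```text
t 2.88 tcp [ 0.4084 -0.3633  0.2487] yaw 75.07 F [ 1.4 -0.5 -1.1] w 8.5
turn [  0.04   0.04 -14.93] shift [38.24 11.71 -0.14]
```

{"method": "carry_out", "body": {"moves": [[[0,0,-15],[38,11.5,0],8.5],[[0,0,-15],[38,11.5,0],8.5],[[0,0,-15],[38,11.5,0],8.5],[[0,0,-15],[38,11.5,0],8.5],[[0,0,-15],[38,11.5,0],8.5]]}}

```text
t: 3.5
eef_pos: [0.5745, -0.0988, 0.2486]
tool_rot: [0.0, 0.709, 0.705, 0.0]
contact_force: [0.1, 0.1, -0.7]
gripper_width: 0.997
```

```bash
python3 - <<'E'
from h import *
to(.62,-.024,.25,90)
E
```

```text
t 3.5 tcp [ 0.5745 -0.0988  0.2486] yaw 89.69 F [ 0.1  0.1 -0.7] w 8.52
turn [ 0.04  0.03 -0.31] shift [ 7.5   4.51 -0.14]
```

{"method": "carry_out", "body": {"moves": [[[0,0,0],[4,2.5,0],8.5],[[0,0,0],[7.5,4.5,0],8.5],[[0,0,0],[7.5,4.5,0],8.5]]}}

```text
t: 3.88
eef_pos: [0.6199, -0.0209, 0.2484]
tool_rot: [-0.001, 0.707, 0.708, 0.001]
contact_force: [-0.7, -0.8, -1.3]
gripper_width: 0.999
```

```bash
cat > w.py <<'E'
# usage: w.py pic name:x:y:z[:yaw] ...  (later items may sit on top of earlier: list top first)
import sys
from h import *
i=bot.camera_info('wrist'); im=bot.read_camera('wrist'); vis=im[:,:,::-1].copy(); ex=[]
for a in sys.argv[2:]:
    f=a.split(':'); n=f[0]; v=[float(k) for k in f[1:]]; z=v[2]; x0=v[:2]+([np.radians(v[3])] if len(v)>3 else [])
    m=mask(n,'wrist',proj([[v[0],v[1],z+.02]],i)[0],60)
    if m is None: print(n,'none'); continue
    m=m.astype(float)
    for P in ex: m=np.maximum(m,draw([P],i))
    r=fit(n,[(i,m)],x0,z,ex); print(n,np.round(r[:2],4),'yaw',round(np.degrees(r[2]),1),'iou',round(r[3],3))
    if len(sys.argv)>2 and z>.03: ex.append(place(n,*r[:3],z))
    cv2.polylines(vis,[np.round(hull(place(n,*r[:3],z),i)).astype(int)],True,(0,0,255),1)
cv2.imwrite(f'pics/{sys.argv[1]}.png',vis)
E
python3 w.py w1 small_round_mould:.617:-.022:.04:0 big_round_mould:.62:-.025:0:0
python3 -c "
from h import *
to(.617,-.022,.25,90)"
```

```text
small_round_mould [ 0.6186 -0.0218] yaw 6.5 iou 0.923
big_round_mould [ 0.6211 -0.0247] yaw 9.4 iou 0.949
t 4.03 tcp [ 0.6186 -0.0268  0.2481] yaw 89.66 F [-0.5  0.2 -0.3] w 8.49
turn [-0.04  0.06 -0.34] shift [ 0.48 -0.16 -0.19]
```

View pics/w1.png

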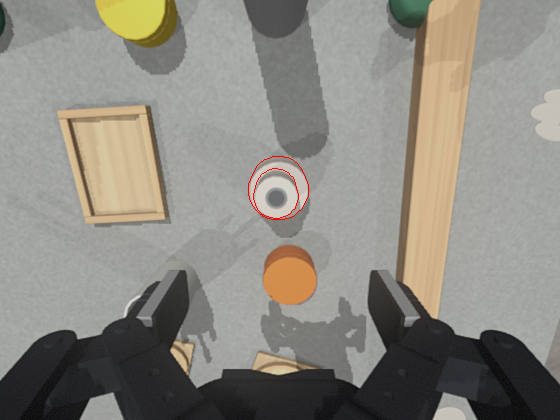

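The wrist close-up shows the white stack at (277,190) with its pouring hole at (277,198), and the orange look-alike apart at (290,275). The arm was still settling, so I re-measure now that it is at rest.

```bash
python3 w.py w2 small_round_mould:.617:-.022:.04:0 big_round_mould:.62:-.025:0:0
python3 - <<'E'
from h import *
i=bot.camera_info('wrist');im=bot.read_camera('wrist');g=cv2.cvtColor(im,cv2.COLOR_RGB2GRAY)
m=np.zeros((420,560),bool);p=proj([[.617,-.022,.076]],i)[0].astype(int);m[p[1]-16:p[1]+16,p[0]-16:p[0]+16]=1
q=np.argwhere(m&(g<110)).mean(0)[::-1];print('hole',q,ray(q,i,.076))
to(.618,-.024,.25,90)
E
```

```text
small_round_mould [ 0.6182 -0.0223] yaw 9.5 iou 0.955
big_round_mould [ 0.6208 -0.0248] yaw 7.8 iou 0.926
hole [277.975 189.975] [ 0.61955272 -0.02180069  0.076     ]
t 4.22 tcp [ 0.6186 -0.027   0.2484] yaw 89.61 F [-0.4  0.1 -0.3] w 8.5
turn [ 0.    0.04 -0.39] shift [ 0.3  -0.06 -0.16]
```

{"method": "carry_out", "body": {"moves": [[[0,0,0],[0.4,0,5],8.5],[[0,0,0],[0.4,0,10],8.5],[[0,0,0],[0.4,0,14],8.5],[[0,0,0],[0.4,0,17],8.5],[[0,0,0],[0.4,0,18],8.5]]}}

```text
t: 4.85
eef_pos: [0.6177, -0.0224, 0.0666]
tool_rot: [-0.001, 0.709, 0.705, -0.001]
contact_force: [-0.1, -0.3, 0.3]
gripper_width: 0.998
```

{"method": "carry_out", "body": {"moves": [[[0,0,0],[0,0,0],7],[[0,0,0],[0,0,0],3.5],[[0,0,0],[0,0,0],3.5],[[0,0,0],[0,0,0],3.5],[[0,0,0],[0,0,0],3.5]], "newtons": 30}}

```text
t: 5.48
eef_pos: [0.6201, -0.0215, 0.07]
tool_rot: [0.001, 0.709, 0.705, 0.001]
contact_force: [-0.8, -0.8, 6.8]
gripper_width: 0.508
```

{"method": "carry_out", "body": {"moves": [[[0,0,0],[0,0,0],3.5],[[0,0,0],[0,0,-1],3.5],[[0,0,0],[0,0,-4],3.5],[[0,0,0],[0,0,-9],3.5],[[0,0,0],[0,0,-14],3.5]]}}

```text
t: 6.1
eef_pos: [0.6186, -0.0214, 0.2102]
tool_rot: [-0.0, 0.709, 0.706, -0.0]
contact_force: [0.9, -0.2, 0.6]
gripper_width: 0.504
```

```bash
python3 - <<'E'
from h import *
to(.62,-.29,.215,90)
to(.451,-.286,.215,90)
E
```

```text
t 6.1 tcp [ 0.6186 -0.0214  0.2102] yaw 89.74 F [ 0.9 -0.2  0.6] w 4.3
turn [-0.01 -0.01 -0.26] shift [-26.86   0.26  -0.48]
t 6.1 tcp [ 0.6186 -0.0214  0.2102] yaw 89.74 F [ 0.9 -0.2  0.6] w 4.3
turn [-0.01 -0.01 -0.26] shift [-26.53 -16.64  -0.48]
```

{"method": "carry_out", "body": {"moves": [[[0,0,0],[-4,0,0],3.5],[[0,0,0],[-10,0,0],3.5],[[0,0,0],[-16,0,0],3.5],[[0,0,0],[-22,-3,0],3.5],[[0,0,0],[-26.5,-7,0],3.5]]}}

```text
t: 6.72
eef_pos: [0.5485, -0.2868, 0.2088]
tool_rot: [0.001, 0.709, 0.705, 0.0]
contact_force: [0.7, -0.6, -1.1]
gripper_width: 0.5
```

{"method": "carry_out", "body": {"moves": [[[0,0,0],[0,-4,0],3.5],[[0,0,0],[0,-8,0],3.5],[[0,0,0],[0,-9.5,0],3.5],[[0,0,0],[0,-9.5,0],3.5],[[0,0,0],[0,-9.5,0],3.5]]}}

```text
t: 7.35
eef_pos: [0.4558, -0.2837, 0.2088]
tool_rot: [0.001, 0.708, 0.706, 0.001]
contact_force: [0.4, 0.8, -0.7]
gripper_width: 0.504
```

```bash
python3 w.py w3 small_round_tray:.451:-.286:0 
python3 - <<'E'
from h import *
to(.451,-.286,.035,90)
E
```

```text
small_round_tray [ 0.4534 -0.287 ] yaw -13.4 iou 0.974
t 7.45 tcp [ 0.4556 -0.2836  0.2084] yaw 89.81 F [-0.2 -0.2 -1. ] w 4.29
turn [ 0.06 -0.01 -0.19] shift [-0.24 -0.48 17.34]
```

View pics/w3.png

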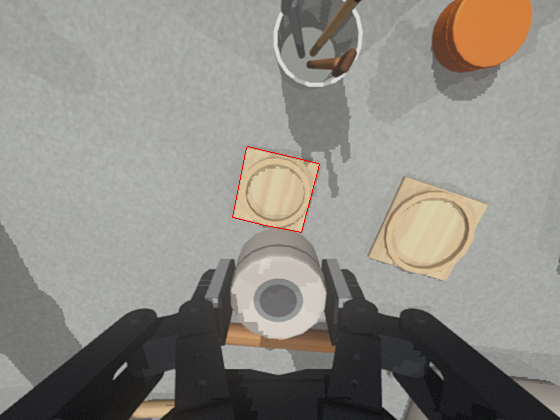

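The mould is held upright at (278,300), and the tray outline is fitted well at (277,190). The cup at (318,45) is clear.

{"method": "carry_out", "body": {"moves": [[[0,0,0],[-0.3,-0.3,4],3.5],[[0,0,0],[-0.3,-0.3,9],3.5],[[0,0,0],[-0.3,-0.3,13.5],3.5],[[0,0,0],[-0.3,-0.3,16],3.5],[[0,0,0],[-0.3,-0.3,16.5],3.5]]}}

```text
t: 8.07
eef_pos: [0.451, -0.2861, 0.0415]
tool_rot: [-0.002, 0.708, 0.706, -0.0]
contact_force: [0.7, -0.1, -1.3]
gripper_width: 0.504
```

{"method": "carry_out", "body": {"moves": [[[0,0,0],[0,0,0.2],3.5],[[0,0,0],[0,0,0.4],3.5],[[0,0,0],[0,0,0.6],3.5],[[0,0,0],[0,0,0.6],3.5]]}}

```text
t: 8.57
eef_pos: [0.4513, -0.2873, 0.0377]
tool_rot: [0.0, 0.709, 0.705, 0.0]
contact_force: [0.6, -0.2, -1.5]
gripper_width: 0.507
```

{"method": "carry_out", "body": {"moves": [[[0,0,0],[0,0,0.1],3.5],[[0,0,0],[0,0,0.2],3.5],[[0,0,0],[0,0,0.3],3.5],[[0,0,0],[0,0,0.3],3.5]]}}

```text
t: 9.07
eef_pos: [0.4512, -0.2872, 0.0359]
tool_rot: [0.0, 0.709, 0.705, -0.0]
contact_force: [-5.6, 3.3, 18.0]
gripper_width: 0.502
```

{"method": "carry_out", "body": {"moves": [[[0,0,0],[0,0,-0.1],4.6],[[0,0,0],[0,0,-0.1],5.5],[[0,0,0],[0,0,-0.1],7],[[0,0,0],[0,0,-0.3],7],[[0,0,0],[0,0,-3],7]]}}

```text
t: 9.7
eef_pos: [0.4498, -0.2863, 0.0632]
tool_rot: [-0.002, 0.709, 0.705, -0.0]
contact_force: [-0.3, -0.3, 0.6]
gripper_width: 0.821
```

{"method": "carry_out", "body": {"moves": [[[0,0,0],[0,0,-5],8.5],[[0,0,0],[0,0,-11],8.5],[[0,0,0],[0,0,-17],8.5],[[0,0,0],[0,0,-17],8.5]]}}

```text
t: 10.2
eef_pos: [0.4539, -0.2883, 0.2395]
tool_rot: [0.005, 0.709, 0.705, 0.001]
contact_force: [0.3, -0.1, -1.5]
gripper_width: 0.995
```

```bash
python3 w.py w4 small_round_tray:.4525:-.2865:0:-13 small_round_mould:.4525:-.2865:.006:0 big_round_tray:.621:-.334:0
python3 - <<'E'
from h import *
to(.6205,-.29,.22,90)
E
```

```text
small_round_tray [ 0.4532 -0.2873] yaw -13.7 iou 0.652
small_round_mould [ 0.4516 -0.2873] yaw 7.4 iou 0.913
big_round_tray [ 0.6232 -0.3345] yaw -18.9 iou 0.975
t 10.4 tcp [ 0.4501 -0.2867  0.2329] yaw 89.73 F [ 0.2  0.3 -0.5] w 8.55
turn [-0.14 -0.07 -0.27] shift [-0.25 17.05  1.24]
```

View pics/w4.png

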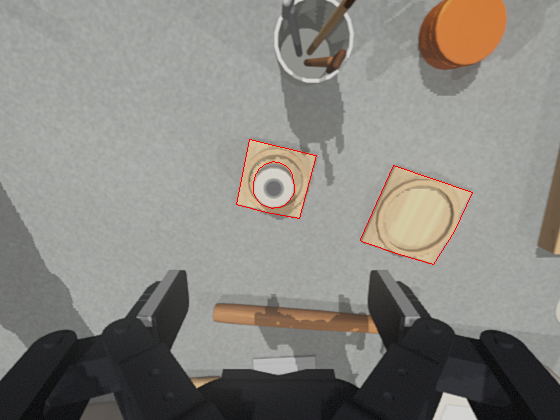

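The small round mould sits inside its ring at (274,187). The big round tray is fitted at (416,215). Back to the big round mould.

{"method": "carry_out", "body": {"moves": [[[0,0,0],[0,6,0],8.5],[[0,0,0],[0,12,0],8.5],[[0,0,0],[3,17,0],8.5],[[0,0,0],[9,17,0],8.5],[[0,0,0],[15,17,0],8.5]]}}

```text
t: 11.02
eef_pos: [0.6213, -0.1358, 0.2314]
tool_rot: [-0.002, 0.709, 0.705, -0.001]
contact_force: [0.2, 0.2, -0.2]
gripper_width: 0.996
```

{"method": "carry_out", "body": {"moves": [[[0,0,0],[6,0,0],8.5],[[0,0,0],[11,0,0],8.5],[[0,0,0],[11.2,0,0],8.5],[[0,0,0],[11.2,0,0],8.5],[[0,0,0],[11.2,0,0],8.5]]}}

```text
t: 11.65
eef_pos: [0.622, -0.0279, 0.2333]
tool_rot: [-0.0, 0.71, 0.705, -0.001]
contact_force: [-0.7, 0.2, 0.8]
gripper_width: 0.998
```

```bash
python3 w.py w5 big_round_mould:.621:-.025:0:0
python3 - <<'E'
from h import *
to(.621,-.0248,.031,90)
E
```

```text
big_round_mould [ 0.6217 -0.0241] yaw 6.5 iou 0.945
t 11.75 tcp [ 0.6222 -0.0277  0.2338] yaw 89.58 F [-0.7 -0.1 -0.8] w 8.5
turn [-0.04  0.03 -0.42] shift [ 0.3  -0.11 20.28]
```

{"method": "carry_out", "body": {"moves": [[[0,0,0],[0.3,0,6],8.5],[[0,0,0],[0.3,0,12],8.5],[[0,0,0],[0.3,0,16.5],8.5],[[0,0,0],[0.3,0,19.5],8.5],[[0,0,0],[0.3,0,20.3],8.5]]}}

```text
t: 12.38
eef_pos: [0.6209, -0.024, 0.0292]
tool_rot: [-0.001, 0.709, 0.705, -0.001]
contact_force: [-0.2, -0.1, 1.1]
gripper_width: 0.995
```

{"method": "carry_out", "body": {"moves": [[[0,0,0],[0,0,0],7.5],[[0,0,0],[0,0,0],5.5],[[0,0,0],[0,0,0],5.5],[[0,0,0],[0,0,0],5.5],[[0,0,0],[0,0,0],5.5]], "newtons": 40}}

```text
t: 13.0
eef_pos: [0.6236, -0.023, 0.0331]
tool_rot: [0.001, 0.709, 0.705, 0.001]
contact_force: [-0.6, -1.1, 7.3]
gripper_width: 0.759
```

{"method": "carry_out", "body": {"moves": [[[0,0,0],[0,0,-1],5.5],[[0,0,0],[0,0,-4],5.5],[[0,0,0],[0,0,-9],5.5],[[0,0,0],[0,0,-13],5.5],[[0,0,0],[-3,0,-14],5.5]]}}

```text
t: 13.62
eef_pos: [0.624, -0.0494, 0.1756]
tool_rot: [0.002, 0.707, 0.707, 0.003]
contact_force: [-0.1, -0.8, -2.6]
gripper_width: 0.758
```

{"method": "carry_out", "body": {"moves": [[[0,0,0],[-5,0,0],5.5],[[0,0,0],[-11,0,0],5.5],[[0,0,0],[-17,0,0],5.5],[[0,0,0],[-23,0,0],5.5],[[0,0,0],[-28,0,0],5.5]]}}

```text
t: 14.25
eef_pos: [0.62, -0.3358, 0.1717]
tool_rot: [0.0, 0.709, 0.705, -0.0]
contact_force: [0.4, -0.1, -1.8]
gripper_width: 0.756
```

{"method": "carry_out", "body": {"moves": [[[0,0,0],[0,0,0],5.5],[[0,0,0],[0,0,0],5.5],[[0,0,0],[0,0,0],5.5]]}}

```text
t: 14.62
eef_pos: [0.6214, -0.3307, 0.1716]
tool_rot: [-0.0, 0.708, 0.706, 0.0]
contact_force: [0.8, 1.0, -1.5]
gripper_width: 0.756
```

```bash
python3 w.py w6 big_round_tray:.6225:-.3345:0:-19
python3 - <<'E'
from h import *
to(.6225,-.3345,.043,90)
E
```

```text
big_round_tray [ 0.6234 -0.3342] yaw -18.8 iou 0.678
t 14.72 tcp [ 0.6213 -0.3311  0.1716] yaw 89.87 F [ 0.4  0.4 -1.5] w 6.46
turn [ 0.01 -0.03 -0.13] shift [-0.34  0.11 12.86]
```

View pics/w6.png

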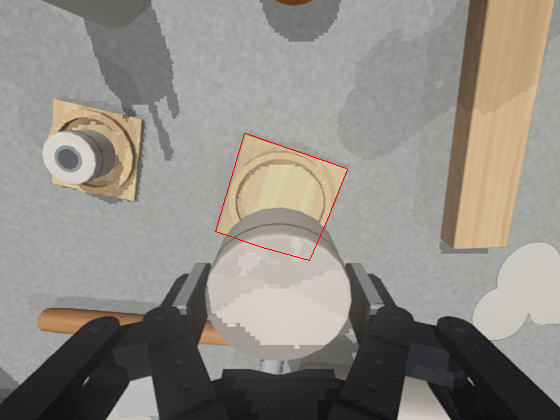

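The mould is held level at (280,285) over its tray; the outline fits the tray's visible corners.

{"method": "carry_out", "body": {"moves": [[[0,0,0],[-0.3,0.1,4],5.5],[[0,0,0],[-0.3,0.1,8],5.5],[[0,0,0],[-0.3,0.1,11],5.5],[[0,0,0],[-0.3,0.1,12.4],5.5],[[0,0,0],[-0.3,0.1,12.6],5.5]]}}

```text
t: 15.35
eef_pos: [0.6219, -0.3352, 0.0449]
tool_rot: [-0.0, 0.709, 0.706, -0.0]
contact_force: [-0.8, 0.1, -2.3]
gripper_width: 0.761
```

{"method": "carry_out", "body": {"moves": [[[0,0,0],[0,0,0.2],5.5],[[0,0,0],[0,0,0.4],5.5],[[0,0,0],[0,0,0.6],5.5],[[0,0,0],[0,0,0.6],5.5]]}}

```text
t: 15.85
eef_pos: [0.6219, -0.3359, 0.0395]
tool_rot: [0.0, 0.709, 0.705, 0.0]
contact_force: [-0.1, -0.4, -0.9]
gripper_width: 0.754
```

{"method": "carry_out", "body": {"moves": [[[0,0,0],[0,0,0.1],5.5],[[0,0,0],[0,0,0.2],5.5],[[0,0,0],[0,0,0.2],5.5]]}}

```text
t: 16.23
eef_pos: [0.622, -0.336, 0.0391]
tool_rot: [0.0, 0.709, 0.705, -0.0]
contact_force: [-4.5, 2.1, 10.3]
gripper_width: 0.755
```

{"method": "carry_out", "body": {"moves": [[[0,0,0],[0,0,-0.05],6.8],[[0,0,0],[0,0,-0.1],7.6],[[0,0,0],[0,0,-0.1],8.5],[[0,0,0],[0,0,-0.3],8.5],[[0,0,0],[0,0,-3],8.5]]}}

```text
t: 16.85
eef_pos: [0.6203, -0.3352, 0.0654]
tool_rot: [-0.002, 0.709, 0.706, -0.001]
contact_force: [0.7, 0.2, -1.1]
gripper_width: 0.994
```

{"method": "carry_out", "body": {"moves": [[[0,0,0],[0,0,-6],8.5],[[0,0,0],[0,0,-12],8.5],[[0,0,0],[0,0,-17],8.5],[[0,0,0],[0,0,-17],8.5]]}}

```text
t: 17.35
eef_pos: [0.6245, -0.3366, 0.2432]
tool_rot: [0.004, 0.709, 0.705, 0.002]
contact_force: [-0.6, -0.6, -0.3]
gripper_width: 0.995
```

```bash
python3 w.py w7 big_round_mould:.6225:-.335:.006:0
python3 - <<'E'
from h import *
to(.63,.3,.24,96)
E
```

```text
big_round_mould [ 0.6226 -0.3375] yaw 9.7 iou 0.97
t 17.45 tcp [ 0.6218 -0.3359  0.2377] yaw 89.73 F [-0.6  1.1 -1.5] w 8.48
turn [ 0.04  0.03 -6.27] shift [63.59  0.51 -0.27]
```

View pics/w7.png

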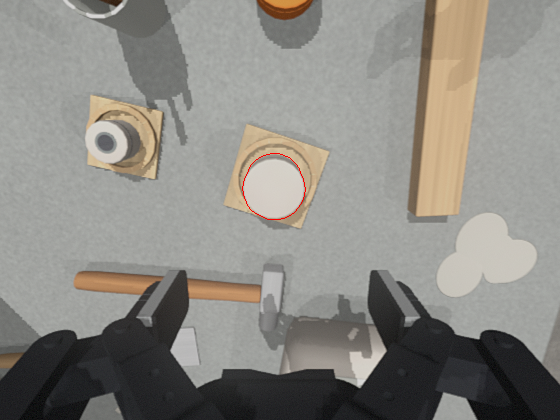

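The big round mould is inside its ring at (274,187). Now to the other stack, passing well above the flask.

{"method": "carry_out", "body": {"moves": [[[0,0,0],[6,0,-2],8.5],[[0,0,0],[12,0,-4],8.5],[[0,0,0],[18,0,-4],8.5],[[0,0,0],[24,0,-4],8.5],[[0,0,0],[30,0,-4],8.5]]}}

```text
t: 18.08
eef_pos: [0.6221, -0.0342, 0.2754]
tool_rot: [-0.001, 0.709, 0.705, -0.001]
contact_force: [0.2, 0.5, -1.1]
gripper_width: 1.0
```

{"method": "carry_out", "body": {"moves": [[[0,0,0],[6,0,0],8.5],[[0,0,0],[12,0,0],8.5],[[0,0,0],[18,0,0],8.5],[[0,0,0],[24,0,0],8.5],[[0,0,0],[30,0,0],8.5]]}}

```text
t: 18.7
eef_pos: [0.6239, 0.2654, 0.2751]
tool_rot: [-0.0, 0.709, 0.705, -0.002]
contact_force: [0.8, -0.1, -0.3]
gripper_width: 0.999
```

```bash
python3 - <<'E'
from h import *
to(.63,.3,.25,96)
E
```

```text
t 18.7 tcp [0.6239 0.2654 0.2751] yaw 89.72 F [ 0.8 -0.1 -0.3] w 8.53
turn [-0.17  0.08 -6.28] shift [3.47 0.6  2.5 ]
```

{"method": "carry_out", "body": {"moves": [[[0,0,0],[3.2,0.6,1.5],8.5],[[0,0,0],[3.2,0.6,2.5],8.5],[[0,0,0],[3.2,0.6,2.5],8.5],[[0,0,0],[3.2,0.6,2.5],8.5]]}}

```text
t: 19.2
eef_pos: [0.6314, 0.294, 0.2521]
tool_rot: [0.0, 0.71, 0.705, -0.001]
contact_force: [0.1, -0.8, -0.2]
gripper_width: 0.995
```

```bash
python3 w.py w8 square_mould:.63:.2985:.04 oblong_mould:.634:.301:0 square_tray:.441:.312:0
python3 - <<'E'
from h import *
to(.63,.3,.068,96)
E
```

```text
square_mould [0.6335 0.2993] yaw 8.2 iou 0.952
oblong_mould none
square_tray [0.4422 0.3112] yaw 90.6 iou 0.984
t 19.4 tcp [0.6313 0.2952 0.253 ] yaw 89.65 F [ 0.1  0.3 -0.2] w 8.51
turn [ 0.06 -0.   -6.35] shift [ 0.47 -0.15 18.5 ]
```

View pics/w8.png

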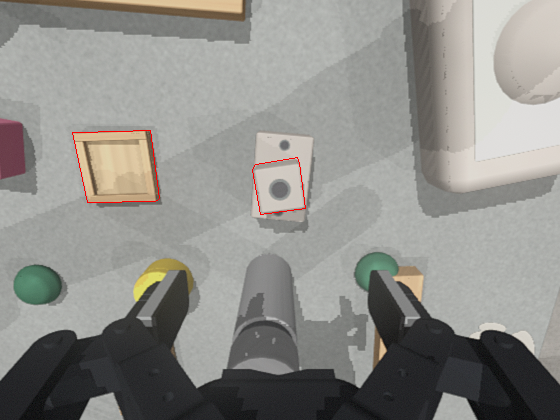

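The square mould at (279,187), with its hole at (280,189), lies on the oblong; the square tray is at (118,167). The networks missed the oblong here, so I re-measure it after lifting the square. Grasp the square.

{"method": "carry_out", "body": {"moves": [[[0,0,-8.5],[0.4,0.2,5],8.5],[[0,0,-8.5],[0.4,0.2,10],8.5],[[0,0,-8.5],[0.4,0.2,14.5],8.5],[[0,0,-8.5],[0.4,0.2,17.5],8.5],[[0,0,-8.5],[0.4,0.2,18.4],8.5]]}}

```text
t: 20.02
eef_pos: [0.6321, 0.299, 0.0665]
tool_rot: [-0.0, 0.655, 0.756, -0.001]
contact_force: [1.3, 0.6, 0.4]
gripper_width: 0.999
```

{"method": "carry_out", "body": {"moves": [[[0,0,0],[0,0,0],7],[[0,0,0],[0,0,0],3.5],[[0,0,0],[0,0,0],3.5],[[0,0,0],[0,0,0],3.5],[[0,0,0],[0,0,0],3.5]], "newtons": 30}}

```text
t: 20.65
eef_pos: [0.6339, 0.3008, 0.0704]
tool_rot: [0.001, 0.655, 0.756, 0.001]
contact_force: [-0.1, -0.7, 6.8]
gripper_width: 0.533
```

{"method": "carry_out", "body": {"moves": [[[0,0,0],[0,0,0],3.5],[[0,0,0],[0,0,-1],3.5],[[0,0,0],[0,0,-4],3.5],[[0,0,0],[0,0,-8],3.5],[[0,0,0],[0,0,-11],3.5]]}}

```text
t: 21.28
eef_pos: [0.6331, 0.3004, 0.1807]
tool_rot: [0.0, 0.654, 0.756, 0.001]
contact_force: [0.3, 0.5, -0.8]
gripper_width: 0.531
```

```bash
python3 - <<'E'
from h import *
to(.442,.3115,.18,90.6)
E
```

```text
t 21.27 tcp [0.6331 0.3004 0.1807] yaw 98.24 F [ 0.3  0.5 -0.8] w 4.54
turn [ 0.08 -0.04  7.64] shift [  3.84 -18.75   0.04]
```

{"method": "carry_out", "body": {"moves": [[[0,0,2],[0.8,-4,0],3.5],[[0,0,4],[2,-10,0],3.5],[[0,0,6],[3,-15,0],3.5],[[0,0,7.6],[3.7,-18.4,0],3.5],[[0,0,7.6],[3.8,-18.8,0],3.5]]}}

```text
t: 21.9
eef_pos: [0.4388, 0.3112, 0.179]
tool_rot: [0.0, 0.702, 0.712, -0.0]
contact_force: [0.5, -0.4, -1.1]
gripper_width: 0.529
```

{"method": "carry_out", "body": {"moves": [[[0,0,0],[0,0,0],3.5],[[0,0,0],[0,0,0],3.5],[[0,0,0],[0,0,0],3.5]]}}

```text
t: 22.28
eef_pos: [0.4422, 0.3106, 0.1782]
tool_rot: [-0.0, 0.704, 0.711, 0.0]
contact_force: [-0.5, -0.5, -0.4]
gripper_width: 0.527
```

```bash
python3 w.py w9 square_tray:.442:.3115:0:0 oblong_mould:.634:.301:0
python3 - <<'E'
from h import *
to(.442,.3115,.037,90.6)
E
```

```text
square_tray [0.442  0.3112] yaw 1.6 iou 0.866
oblong_mould [0.6342 0.3023] yaw -6.9 iou 0.953
t 22.43 tcp [0.4417 0.3107 0.1781] yaw 90.6 F [ 0.1  0.5 -1.9] w 4.55
turn [-0.02 -0.   -0.  ] shift [ 0.08  0.04 14.11]
```

View pics/w9.png

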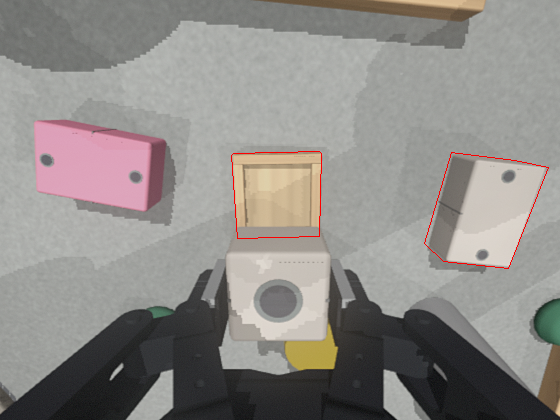

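The square mould is held straight above its tray at (277,195). The oblong, at (487,210), is now well fitted. Lowering.

{"method": "carry_out", "body": {"moves": [[[0,0,0],[0.1,0,4],3.5],[[0,0,0],[0.1,0,8],3.5],[[0,0,0],[0.1,0,11.5],3.5],[[0,0,0],[0.1,0,13.3],3.5],[[0,0,0],[0.1,0,13.5],3.5]]}}

```text
t: 23.05
eef_pos: [0.441, 0.3116, 0.0426]
tool_rot: [-0.0, 0.703, 0.711, -0.001]
contact_force: [-0.9, 0.5, -1.2]
gripper_width: 0.536
```

{"method": "carry_out", "body": {"moves": [[[0,0,0],[0,0,0.2],3.5],[[0,0,0],[0,0,0.4],3.5],[[0,0,0],[0,0,0.6],3.5],[[0,0,0],[0,0,0.6],3.5]]}}

```text
t: 23.55
eef_pos: [0.4414, 0.3118, 0.0375]
tool_rot: [0.0, 0.703, 0.711, 0.0]
contact_force: [-0.3, 0.1, -0.3]
gripper_width: 0.529
```

{"method": "carry_out", "body": {"moves": [[[0,0,0],[0,0,0.1],3.5],[[0,0,0],[0,0,0.2],3.5],[[0,0,0],[0,0,0.2],3.5]]}}

```text
t: 23.92
eef_pos: [0.4414, 0.3119, 0.0363]
tool_rot: [0.0, 0.703, 0.711, 0.0]
contact_force: [-2.9, -2.0, 11.0]
gripper_width: 0.528
```

Contact with the floor; release and rise.

{"method": "carry_out", "body": {"moves": [[[0,0,0],[0,0,-0.05],4.8],[[0,0,0],[0,0,-0.1],5.8],[[0,0,0],[0,0,-0.1],7],[[0,0,0],[0,0,-0.3],7],[[0,0,0],[0,0,-3],7]]}}

```text
t: 24.55
eef_pos: [0.4402, 0.3109, 0.0642]
tool_rot: [-0.0, 0.703, 0.711, -0.002]
contact_force: [0.4, -0.4, -0.0]
gripper_width: 0.823
```

{"method": "carry_out", "body": {"moves": [[[0,0,0],[0,0,-6],8.5],[[0,0,0],[0,0,-12],8.5],[[0,0,0],[0,0,-15],8.5],[[0,0,0],[0,0,-15],8.5],[[0,0,0],[0,0,-15],8.5]]}}

```text
t: 25.18
eef_pos: [0.441, 0.3112, 0.2145]
tool_rot: [0.0, 0.703, 0.711, -0.001]
contact_force: [-0.4, -0.4, -0.1]
gripper_width: 0.995
```

```bash
python3 w.py w10 square_mould:.442:.3112:.006:0 square_tray:.442:.3112:0:0 oblong_mould:.634:.302:0:-7
python3 - <<'E'
from h import *
to(.6342,.302,.22,83)
E
```

```text
square_mould [0.4418 0.31  ] yaw 0.8 iou 0.946
square_tray [0.442  0.3112] yaw 1.2 iou 0.591
oblong_mould [0.6346 0.3023] yaw -7.3 iou 0.946
t 25.38 tcp [0.4408 0.3114 0.214 ] yaw 90.65 F [-0.1  0.3  0.6] w 8.53
turn [-0.11  0.07  7.64] shift [-1.16 19.33 -0.63]
```

View pics/w10.png

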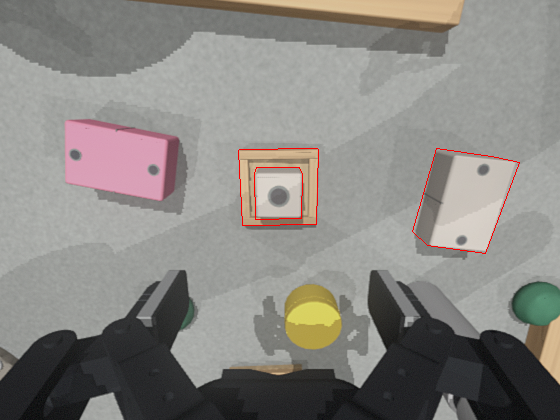

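The square mould sits in its tray at (279,193). Next is the oblong: white, at (466,200), not the pink one at (120,160).

{"method": "carry_out", "body": {"moves": [[[0,0,2],[-0.3,5,0],8.5],[[0,0,4],[-0.6,11,0],8.5],[[0,0,6],[-1,16,0],8.5],[[0,0,7.8],[-1.1,19,0],8.5],[[0,0,7.8],[-1.1,19.3,0],8.5]]}}

```text
t: 26.0
eef_pos: [0.6361, 0.3018, 0.2134]
tool_rot: [-0.0, 0.751, 0.66, -0.001]
contact_force: [-0.5, 0.4, -0.5]
gripper_width: 0.994
```

{"method": "carry_out", "body": {"moves": [[[0,0,0],[0,0,0],8.5],[[0,0,0],[0,0,0],8.5],[[0,0,0],[0,0,0],8.5]]}}

```text
t: 26.38
eef_pos: [0.6336, 0.3033, 0.2156]
tool_rot: [0.0, 0.75, 0.662, 0.0]
contact_force: [-0.7, -0.1, -0.2]
gripper_width: 0.997
```

```bash
python3 w.py w11 oblong_mould:.634:.302:0:-7
python3 - <<'E'
from h import *
to(.6342,.302,.031,83)
E
```

```text
oblong_mould [0.6352 0.3026] yaw -5.2 iou 0.966
t 26.48 tcp [0.634  0.3031 0.2156] yaw 82.86 F [ 0.8 -0.1 -0.1] w 8.5
turn [ 0.02 -0.   -0.14] shift [-0.1   0.02 18.46]
```

{"method": "carry_out", "body": {"moves": [[[0,0,-1],[0,0.1,5],8.5],[[0,0,-1],[0,0.1,10],8.5],[[0,0,-1],[0,0.1,15],8.5],[[0,0,-1],[0,0.1,17.8],8.5],[[0,0,-1],[0,0.1,18.5],8.5]]}}

```text
t: 27.1
eef_pos: [0.6341, 0.302, 0.0282]
tool_rot: [-0.0, 0.744, 0.668, -0.002]
contact_force: [-0.9, -0.2, 1.1]
gripper_width: 0.992
```

{"method": "carry_out", "body": {"moves": [[[0,0,0],[0,0,0],7.5],[[0,0,0],[0,0,0],5],[[0,0,0],[0,0,0],5],[[0,0,0],[0,0,0],5],[[0,0,0],[0,0,0],5]], "newtons": 50}}

```text
t: 27.72
eef_pos: [0.6366, 0.3037, 0.0325]
tool_rot: [0.0, 0.744, 0.668, 0.002]
contact_force: [-0.1, -0.3, 7.5]
gripper_width: 0.715
```

{"method": "carry_out", "body": {"moves": [[[0,0,0],[0,0,0],5],[[0,0,0],[0,0,-1],5],[[0,0,0],[0,0,-4],5],[[0,0,0],[0,0,-9],5],[[0,0,0],[0,0,-14],5]]}}

```text
t: 28.35
eef_pos: [0.635, 0.3023, 0.1716]
tool_rot: [-0.0, 0.744, 0.668, -0.001]
contact_force: [0.7, -0.6, -3.0]
gripper_width: 0.713
```

```bash
python3 - <<'E'
from h import *
to(.45,.24,.18,88)
to(.43,-.0025,.18,93.8)
E
```

```text
t 28.35 tcp [0.635  0.3023 0.1716] yaw 83.84 F [ 0.7 -0.6 -3. ] w 6.09
turn [-0.05  0.04 -4.16] shift [ -8.18 -17.72  -0.82]
t 28.35 tcp [0.635  0.3023 0.1716] yaw 83.84 F [ 0.7 -0.6 -3. ] w 6.09
turn [-0.05  0.04 -9.96] shift [-32.51 -17.11  -0.8 ]
```

{"method": "carry_out", "body": {"moves": [[[0,0,0],[0,-4,-0.5],5],[[0,0,-2],[-0.5,-10,-0.8],5],[[0,0,-4],[-2,-15,-0.8],5],[[0,0,-6],[-6,-17,-0.8],5],[[0,0,-8],[-11.5,-17.2,-0.8],5]]}}

```text
t: 28.98
eef_pos: [0.4499, 0.2074, 0.1788]
tool_rot: [0.0, 0.694, 0.72, 0.0]
contact_force: [2.4, -1.5, -2.9]
gripper_width: 0.715
```

```bash
python3 - <<'E'
from h import *
to(.43,-.0025,.18,93.8)
E
```

```text
t 28.98 tcp [0.4499 0.2074 0.1788] yaw 92.18 F [ 2.4 -1.5 -2.9] w 6.11
turn [ 0.03 -0.   -1.62] shift [-20.9   -2.79  -0.12]
```

{"method": "carry_out", "body": {"moves": [[[0,0,-1],[-6,-0.5,0],5],[[0,0,-1.6],[-12,-1.5,0],5],[[0,0,-1.6],[-17,-2.5,0],5],[[0,0,-1.6],[-20.5,-2.8,0],5],[[0,0,-1.6],[-20.9,-2.8,0],5]]}}

```text
t: 29.6
eef_pos: [0.43, -0.0058, 0.1785]
tool_rot: [0.0, 0.687, 0.726, -0.001]
contact_force: [-0.2, -0.2, -3.1]
gripper_width: 0.713
```

{"method": "carry_out", "body": {"moves": [[[0,0,0],[0,0,0],5],[[0,0,0],[0,0,0],5],[[0,0,0],[0,0,0],5]]}}

```text
t: 29.98
eef_pos: [0.4309, -0.0017, 0.1784]
tool_rot: [-0.0, 0.685, 0.729, 0.0]
contact_force: [-0.4, -0.2, -3.6]
gripper_width: 0.716
```

```bash
python3 w.py w12 oblong_tray:.43:-.0025:0:4
python3 - <<'E'
from h import *
to(.43,-.0025,.039,93.8)
E
```

```text
oblong_tray [ 0.4304 -0.002 ] yaw 3.4 iou 0.398
t 30.07 tcp [ 0.4308 -0.0021  0.1783] yaw 93.51 F [-0.1 -0.2 -2.9] w 6.07
turn [-0.01 -0.01 -0.29] shift [-0.04 -0.08 13.93]
```

View pics/w12.png

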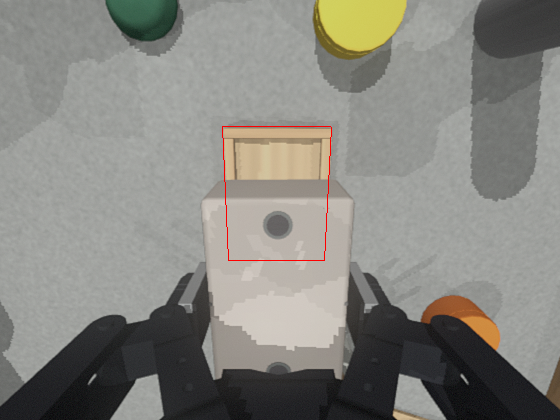

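The oblong is held centred and parallel over its tray, whose visible end and sides match the outline. Lowering.

{"method": "carry_out", "body": {"moves": [[[0,0,0],[0,0,4],5],[[0,0,0],[0,0,8],5],[[0,0,0],[0,0,11.5],5],[[0,0,0],[0,0,13.1],5],[[0,0,0],[0,0,13.3],5]]}}

```text
t: 30.7
eef_pos: [0.4306, -0.0026, 0.0449]
tool_rot: [-0.001, 0.685, 0.728, -0.0]
contact_force: [-0.6, 0.9, -2.6]
gripper_width: 0.716
```

{"method": "carry_out", "body": {"moves": [[[0,0,0],[0,0,0.2],5],[[0,0,0],[0,0,0.4],5],[[0,0,0],[0,0,0.6],5],[[0,0,0],[0,0,0.6],5]]}}

```text
t: 31.2
eef_pos: [0.4309, -0.0029, 0.0395]
tool_rot: [0.0, 0.686, 0.728, 0.0]
contact_force: [-0.2, 0.1, -3.4]
gripper_width: 0.712
```

{"method": "carry_out", "body": {"moves": [[[0,0,0],[0,0,0.1],5],[[0,0,0],[0,0,0.2],5],[[0,0,0],[0,0,0.2],5]]}}

```text
t: 31.58
eef_pos: [0.4309, -0.0029, 0.0384]
tool_rot: [0.001, 0.686, 0.728, -0.0]
contact_force: [-4.8, -0.2, 17.4]
gripper_width: 0.711
```

{"method": "carry_out", "body": {"moves": [[[0,0,0],[0,0,-0.1],6.4],[[0,0,0],[0,0,-0.1],7.4],[[0,0,0],[0,0,-0.1],8.5],[[0,0,0],[0,0,-0.3],8.5],[[0,0,0],[0,0,-3],8.5]]}}

```text
t: 32.2
eef_pos: [0.4295, -0.0028, 0.0666]
tool_rot: [-0.001, 0.685, 0.728, -0.001]
contact_force: [0.3, -0.5, 0.1]
gripper_width: 0.995
```

{"method": "carry_out", "body": {"moves": [[[0,0,0],[0,0,-6],8.5],[[0,0,0],[0,0,-12],8.5],[[0,0,0],[0,0,-18],8.5],[[0,0,0],[0,0,-18],8.5],[[0,0,0],[0,0,-18],8.5]]}}

```text
t: 32.83
eef_pos: [0.4303, -0.0032, 0.247]
tool_rot: [0.0, 0.686, 0.728, -0.0]
contact_force: [0.1, 0.0, -0.1]
gripper_width: 0.998
```

```bash
python3 w.py w13 oblong_mould:.4305:-.0025:.006:3.5 
python3 - <<'E'
from h import *
im=[cv2.resize(bot.read_camera('scene')[140:340,100:460],(800,444)),]
save(0,im[0],'end_scene'); to(.43,0,.2,90)
ci=bot.camera_info('scene')
for n,x0 in (('flask',(.6156,.1629)),('tool_cup',(.488,-.159))):
    m=mask(n,'scene',proj([[*x0,.06]],ci)[0],30)
    print(n, None if m is None else fit(n,[(ci,m.astype(float))],x0))
E
```

```text
oblong_mould [ 0.4311 -0.005 ] yaw 4.1 iou 0.954
t 32.98 tcp [ 0.4297 -0.0029  0.2458] yaw 93.44 F [ 0.2 -0.2  0.2] w 8.53
turn [-0.18 -0.03  3.44] shift [0.29 0.06 4.58]
flask [0.61574356 0.1623545  0.28660185 0.95574439]
tool_cup [ 0.47761123 -0.1581106   0.87166785  0.83171883]
```

View pics/w13.png

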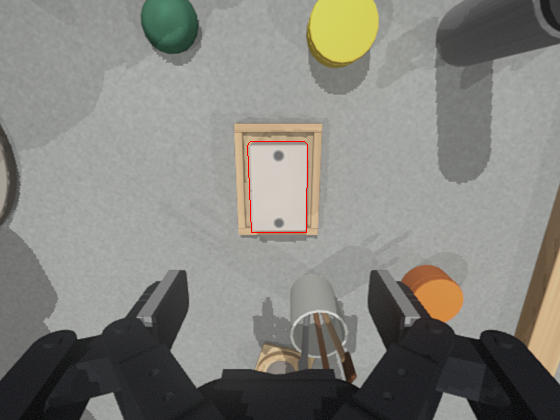

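View pics/end_scene.png

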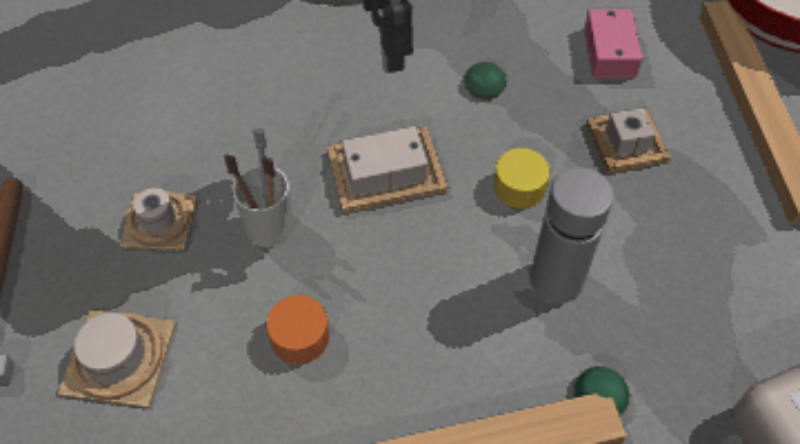

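All four moulds stand flat in their own trays: oblong (385,165), square (630,135), small round (155,212) and big round (108,345). Flask and cup are upright, and the gripper is clear of everything.

```bash
python3 -c "
from station import bot
print(bot.hand_in())"
```

```text
the job is handed in; nothing more can be done
None
```

I took both stacks apart and set all four moulds in their own trays, each lowered until it touched the floor before I let go. The job was handed in at about t = 33 s of the 120 s; it reports no verdict.

**Placing:** in the last pictures each mould stands upright and level inside its rim. The fits put every mould within about 4 mm of its tray's centre, against the 14 mm allowed.

**Flask:** its fitted position changed by less than 1 mm from the start.

**Tool cup:** its two fits differ by about 10 mm in x. They came from different cameras (side, then scene) and both were poor (overlap 0.77 and 0.83), most likely because of the tools. I never touched the cup, and it stands upright in the last picture.

**Weak fits:**
- The networks missed the oblong once while the square lay on it, so I measured it again after lifting the square.
- Fits of trays partly hidden by a mould had low overlap, so for those I relied mainly on the earlier clear views. The oblong tray had no clear wrist view; I used its first scene and side fit, which the last wrist fit matched within about 2 mm.

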